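# Put the grater away in its rack, blade first

## Task

The grater has been left leaning in the steel pan with its handle down under the half cover: draw it out, lay it flat on the wooden board and let go of it, then take it by its handle. The spatula and the brush have slid together in the sloping tool rack: push them apart, and lay the grater in the gap between them, blade up the slope under the clear guard and handle towards the foot, lying flat on the rack's bed with its butt close behind the foot lip. Let go, and leave the cheese, jars, cup, beaker, bottle and tin where they stand.

Things in the scene. Friction and masses are not known exactly. Their poses are not given: they have to be found in the camera images.
- grater_mid (a point): Middle of a straight hand grater, 300 mm long, 150 g: steel rasp blade (185 long, 34 wide, 14 thick) and dark wooden handle (115 long, 26 wide, 20 thick), undersides flush. x runs along it to the blade's tip, y across, z out of its toothed side. This point is 150 mm from either end, on the centre line, 7 mm above the underside. Centre of mass: 20 to 30 mm from here towards the handle.
- grater: The same grater; origin on its underside, 7 mm below grater_mid, same axes. At the start it leans out of the pan at 25 degrees, blade tip up and outward, handle down in the pan beneath its half cover, the underside resting on the pan's rim 147 mm from the handle's butt.
- grater_blade (a point): Point on the grater's blade to hold it by while it leans in the pan: 50 mm from the middle towards the tip, at half the blade's thickness (7 mm above the underside). Axes as grater_mid.
- grater_grip (a point): Centre of the grater's wooden handle: 60 mm from its butt, 90 mm from the middle, 10 mm above the underside. Axes as grater_mid.
- pan: Fixed steel pan 148 x 138 mm, 65 mm deep. A black cover (top at 68 mm, with a grip to 80 mm) closes its rear 82 mm (-x half), so the handle inside must be drawn out lengthwise: clear after about 90 mm along the grater's length. Origin: middle of its underside on the table; x points to the open side, over whose rim the blade leans out along x; z up.
- board: Fixed wooden board 330 (x) x 240 (y) x 18 mm lying on the table, where the grater is to be set down. Origin: middle of its underside; its top is 18 mm above; z up.
- rack_seat (a point): On the fixed steel tool rack, whose bed slopes up away from the robot at 28 degrees: where grater_mid lies when the grater is in place with its butt touching the foot lip, i.e. 150 mm up the slope from the lip, 7 mm above the bed. x points up the slope (the blade's tip goes that way), y across the rack, z square to the bed. The lip stands 12 mm above the bed.
- bed: The rack's bed; origin on the bed's surface at the foot lip (75 mm above the table), axes as rack_seat. The bed is a 30 mm bar behind the lip and a sheet from 155 to 300 mm up the slope; between them, under the handles, it is open. A clear guard covers it from 210 to 303 mm up the slope, underside 75 mm off the bed, with a steel front strip. 200 mm wide inside.
- spatula (a joint): Sliding white carrier on the rack's +y side (rack_seat's axes), holding a spatula. In m: 0 = inner wall 3 mm from the middle line; 0.024 = fully out to +y (27 mm from it). 1.5 N of friction; it stays where it is left. Its walls, 25 mm high, run from 165 to 295 mm up the slope from the lip. With both carriers fully out the gap is 54 mm.
- brush (a joint): The same on the rack's -y side, holding a wide brush; 0 = inner wall 3 mm from the middle line, 0.024 = slid fully out to -y.
- spatula_handle (a point): On the spatula's black handle (103 long along the slope, 20 wide, 18 thick, from 12 to 115 mm up the slope from the lip), at its centre across and in thickness, 75 mm up from the lip. It is fixed in its carrier: pushing it sideways moves the carrier. Axes as rack_seat.
- brush_handle (a point): The same point on the brush's black handle, same size and fixing. Axes as rack_seat.
- cheese_mid (a point): Bystander: block of hard cheese 55 x 50 x 40 mm, upright, on the board. The point is on its axis at half its height; z up.
- jar_a_mid (a point): Bystander: amber spice jar 42 mm across, 85 mm tall, near the pan beside the grater's blade. The point is on its axis at half its height; z up.
- jar_b_mid (a point): Bystander: clear spice jar 42 mm across, 85 mm tall, on the other side of the blade. The point is on its axis at half its height; z up.
- cup_mid (a point): Bystander: small steel cup 52 mm across, 40 mm tall, beside the pan. The point is on its axis at half its height; z up.
- squeeze_mid (a point): Bystander: white squeeze bottle 60 mm across, 190 mm tall, beyond the board. The point is on its axis at half its height; z up.
- beaker_mid (a point): Bystander: clear beaker 76 mm across at its mouth, 130 mm tall, beyond the board. The point is on its axis at half its height; z up.
- tin_mid (a point): Bystander: tin can 74 mm across, 100 mm tall, beyond the board. The point is on its axis at half its height; z up.

How it is judged:
By the outcome, as a careful person would: the job done as asked, in the order asked, and still so for the second after the job is handed in, with the robot touching nothing.
It also fails if it takes over 72 s, if anything falls off the work surface, if the arm or the gripper's body presses on something with over 40 N, if the wrist force passes 120 N, or if a joint passes its speed limit or range.

## Robot

A 7-joint arm with a two-finger parallel gripper is mounted at the origin on the work surface. World frame = base frame: x ahead of the robot, y to its left, z up, the work surface at z = 0. Lengths are in m, angles in rad, forces in N, time in s.
With the tool pointing down it reaches from about 0.425 to 1.025 m from the base axis. Payload 3.6 kg.
Tool frame: the origin (TCP) lies at the very end of the fingers, on their centre line; the grasp point (between the pads) lies arm.grip_point_offset behind it (arm.grip_point_offset is the distance from the TCP to the grasp point, in m); z points along the fingers, x is the direction in which the jaws open and shut, and the axes are right-handed (so a half turn about z gives the same grasp; the last joint's range is limited). The gripper opens to 85 mm and grips with 20 to 120 N. Pads are 22 mm wide; open, the fingers measure 114 mm over their backs; the gripper's body (76 mm by 85 mm) begins 54 mm behind the grasp point. The pads swing forward as they close: fully open they stand 13 mm farther back than shut.
Start: joints at [1.077, 0.591, 0.048, 1.609, -0.033, 0.943, -0.034], TCP at [0.283, -0.668, 0.231] pointing down, gripper open.
Joint ranges: [-2.69, 2.69], [-0.47, 2.24], [-1.27, 1.36], [0.19, 2.51], [-1.53, 4.68], [0.08, 2.07], [-3.09, 3.09]. Speed limits (rad/s): [2.57, 2.57, 3.14, 3.14, 3.14, 3.14, 3.14].

## Interface

Orientations are given as a 3x3 rotation matrix whose columns are the frame's x, y, z axes.
In Python, from rig import arm, hand, kin, optics, ticket, get_t, get_joint_positions, get_joint_velocities, get_joint_efforts, get_tool_pos, get_tool_rot, get_wrist_force, get_ft_torque, get_opening gives the robot as it stands. The module is installed in compiled form; this text tells all that it offers. Calls block until the motion is done:
- arm.movep(position, orientation): joint-space move of the TCP to a pose.
- arm.line_to(position, vel=0.15, orientation=None, max_force=None): straight line of the TCP; orientation=None keeps the orientation; vel is the mean speed in m/s. With max_force (N) it stops when the force on the tool has changed by that much, and returns True; else False.
- arm.goto_joints(angles): joint-space move.
- hand.set_gripper(opening, grip_force=None): finger opening in m; grip_force is the grip in N (None keeps the last); returns when the fingers have stopped.
- arm.pause(seconds).
- kin.inverse_kinematics(position, orientation): joint angles nearest the present ones, or None.
- optics.grab_frame(name): name is "scene" or "top" or "wrist"; returns a dict with "color" (420x560x3 uint8, red, green, blue), "intrinsics" (3x3 intrinsics, pixels), "T" (4x4, takes a point from camera to world coordinates); the wrist camera has in their place "T_tool_cam" (4x4, takes a point from camera to tool coordinates, whose origin is the TCP and whose axes are the tool frame's). Camera axes: x right, y down, z forward; pixel columns grow to the right and rows downward; lengths in m; the calibration is good to about 2 mm. A picture is of the moment at which its call begins: read the wrist's pose just before it. There is no depth.
A pose or a line that the arm cannot do raises arm.Unreachable and nothing moves.
- ticket.sign_off(): hands the job in, once; it reports no verdict.
Readings, each from a call of its own:
- get_t(): time.
- get_joint_positions(): joint angles.
- get_joint_velocities(): joint speeds.
- get_joint_efforts(): joint torques, N m.
- get_tool_pos(): TCP position.
- get_tool_rot(): TCP orientation.
- get_wrist_force(): force on the tool from outside, world axes, zero at the start.
- get_ft_torque(): the same for the moment, N m.
- get_opening(): finger opening in m.
Only numpy, scipy, OpenCV 4.12 (cv2) and the standard library are available. Lean on these libraries where they do the work, as an engineer would, in place of code of your own. Each camera call takes 0.05 s, during which the arm holds its last target.

## Working session

There is one attempt and no reset: what is moved stays moved. The work goes in short steps, each a Python script; the robot and the scene stay as the last script left them, time stands still between calls to the robot, and variables do not carry over. Pictures are saved under pics/ and viewed, and the job is handed in when it is done.

```bash
mkdir -p pics; ls; python3 - <<'E'
from rig import arm,optics,get_t,get_tool_pos,get_tool_rot
import cv2,numpy as np
np.set_printoptions(precision=4,suppress=True)
print(get_t(),arm.grip_point_offset,get_tool_rot())
for n in("scene","top","wrist"):
    f=optics.grab_frame(n);cv2.imwrite(f"pics/{n}0.png",f["color"][:,:,::-1])
    print(n,f["intrinsics"],f.get("T",f.get("T_tool_cam")))
E
```

```text
pics
0.0 0.0187 [[ 0.3902 -0.9207 -0.001 ]
 [-0.9207 -0.3902  0.002 ]
 [-0.0022  0.0001 -1.    ]]
scene [[518.6475   0.     280.9564]
 [  0.     518.6475 206.784 ]
 [  0.       0.       1.    ]] [[ 0.5446  0.6326 -0.5506  1.4051]
 [ 0.8384 -0.3954  0.3751 -0.5449]
 [ 0.0196 -0.6659 -0.7458  1.2321]
 [ 0.      0.      0.      1.    ]]
top [[519.6443   0.     277.9331]
 [  0.     519.6443 208.7912]
 [  0.       0.       1.    ]] [[-0.0394 -0.9774  0.2076  0.2867]
 [-0.9992  0.0384 -0.0087  0.0228]
 [ 0.0005 -0.2078 -0.9782  1.6732]
 [ 0.      0.      0.      1.    ]]
wrist [[303.736    0.     276.0715]
 [  0.     303.736  206.5365]
 [  0.       0.       1.    ]] [[ 1.     -0.0002 -0.0006  0.0012]
 [ 0.0003  0.9561  0.2929 -0.0744]
 [ 0.0005 -0.2929  0.9561 -0.1426]
 [ 0.      0.      0.      1.    ]]
```

View pics/scene0.png

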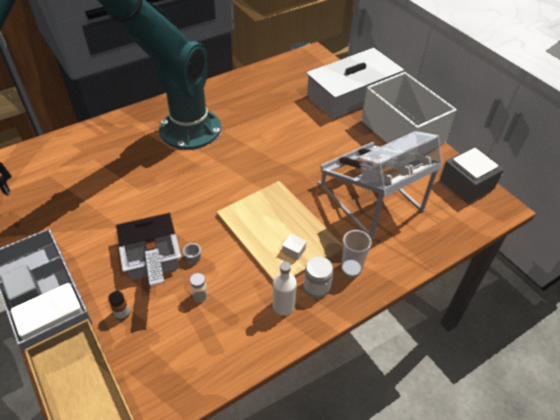

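View pics/top0.png

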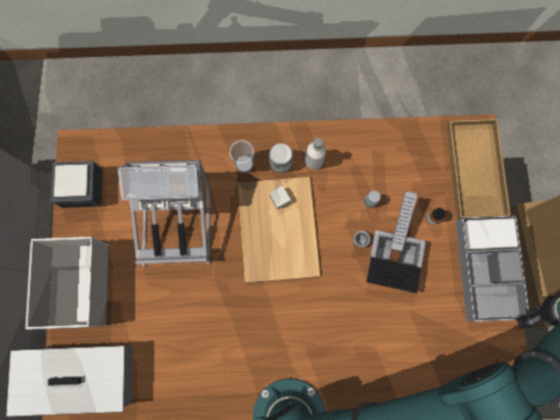

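View pics/wrist0.png

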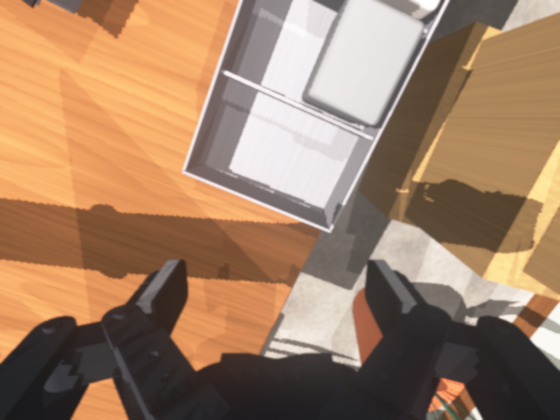

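```bash
cat > h.py <<'E'
from rig import *
from rig import arm,hand,kin,optics,ticket,get_t,get_joint_positions,get_tool_pos,get_tool_rot,get_wrist_force,get_opening
import cv2,numpy as np
np.set_printoptions(precision=4,suppress=True)
def grab(n,tag):
    p,R=np.array(get_tool_pos()),np.array(get_tool_rot())
    f=optics.grab_frame(n)
    if n=="wrist":
        T=np.eye(4);T[:3,:3]=R;T[:3,3]=p;T=T@f["T_tool_cam"]
    else:T=f["T"]
    cv2.imwrite(f"pics/{tag}.png",f["color"][:,:,::-1]);np.savez(f"pics/{tag}.npz",T=T,K=f["intrinsics"])
    return tag
def ray(tag,uv):
    d=np.load(f"pics/{tag}.npz");T=d["T"];v=T[:3,:3]@np.linalg.inv(d["K"])@[uv[0],uv[1],1]
    return T[:3,3],v/np.linalg.norm(v)
def onz(tag,uv,z):
    o,v=ray(tag,uv);return o+v*(z-o[2])/v[2]
def onplane(tag,uv,p,n):
    o,v=ray(tag,uv);return o+v*(np.dot(p-o,n)/np.dot(v,n))
def tri(*obs):
    A=np.zeros((3,3));b=np.zeros(3)
    for t,uv in obs:
        o,v=ray(t,uv);M=np.eye(3)-np.outer(v,v);A+=M;b+=M@o
    x=np.linalg.solve(A,b);return x,[np.linalg.norm((np.eye(3)-np.outer(v,v))@(x-o)) for o,v in [ray(*q) for q in obs]]
def proj(tag,X):
    d=np.load(f"pics/{tag}.npz");T=np.linalg.inv(d["T"]);c=T[:3,:3]@X+T[:3,3];q=d["K"]@c;return q[:2]/q[2]
def crop(tag,x0,y0,x1,y1,s):
    im=cv2.imread(f"pics/{tag}.png")[y0:y1,x0:x1];im=cv2.resize(im,None,fx=s,fy=s,interpolation=cv2.INTER_CUBIC)
    cv2.imwrite(f"pics/{tag}_c{x0}_{y0}.png",im)
E
python3 - <<'E'
from h import *
grab("scene","s1");grab("top","t1")
crop("t1",340,170,460,300,5);crop("t1",105,140,225,275,4.4);crop("s1",90,200,220,330,4.4);crop("s1",310,120,460,240,5)
for uv in [(397,265),(280,250),(170,260),(280,197)]: print(uv,onz("t1",uv,0.03))
print(onz("t1",(410,195),.1))
E
```

```text
(397, 265) [ 0.4392 -0.3607  0.03  ]
(280, 250) [0.5014 0.0069 0.03  ]
(170, 260) [0.4833 0.3562 0.03  ]
(280, 197) [ 0.6744 -0.      0.03  ]
[ 0.6483 -0.4037  0.1   ]
```

```bash
ls pics
```

```text
s1.npz
s1.png
s1_c310_120.png
s1_c90_200.png
scene0.png
t1.npz
t1.png
t1_c105_140.png
t1_c340_170.png
top0.png
wrist0.png
```

View pics/t1_c340_170.png

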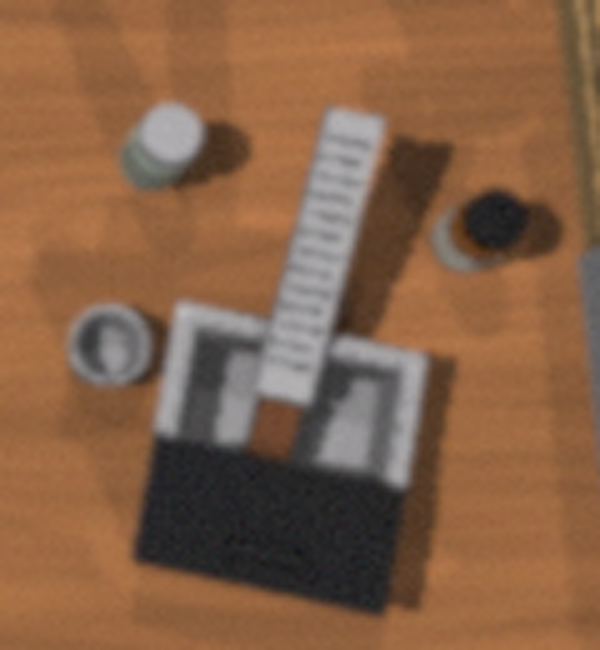

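View pics/t1_c105_140.png

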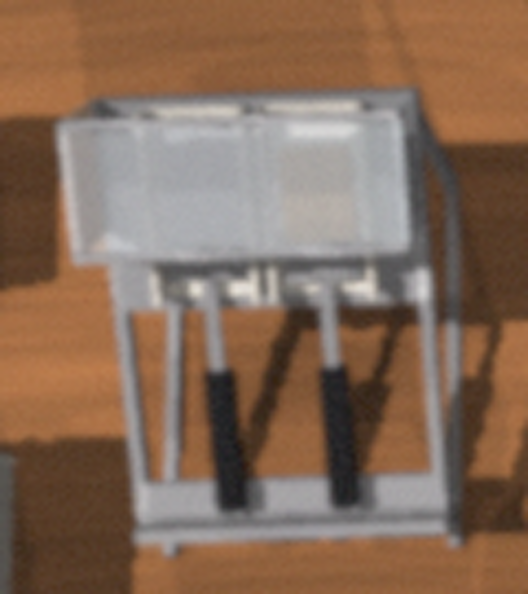

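View pics/s1_c310_120.png

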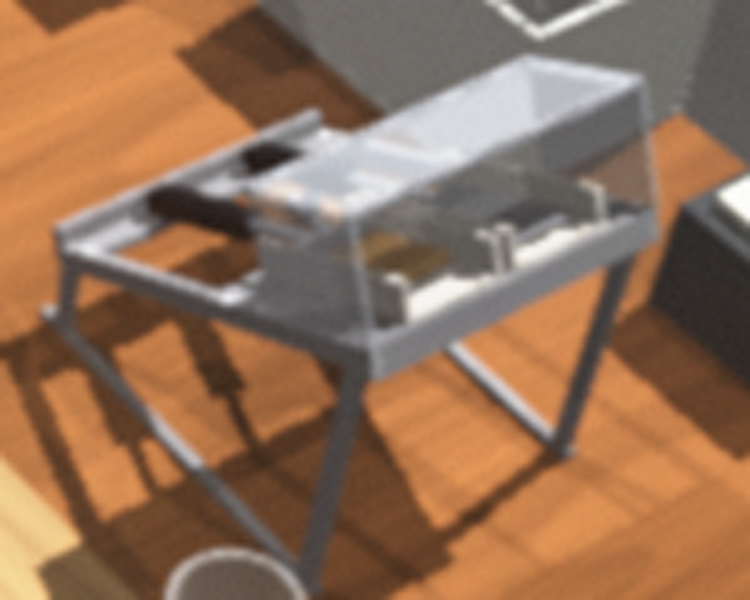

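View pics/s1_c90_200.png

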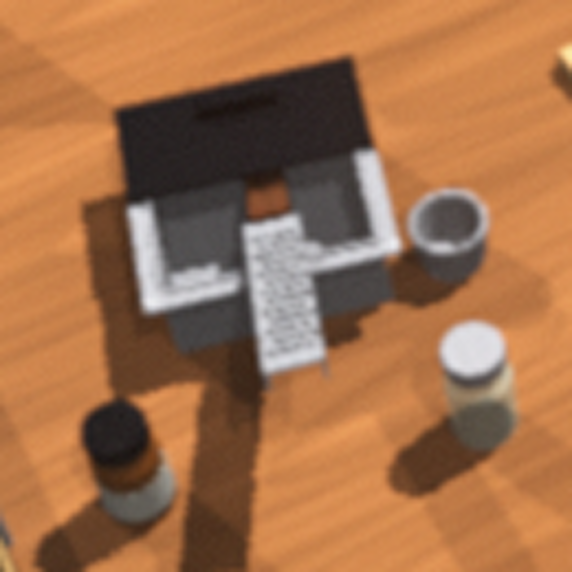

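```bash
python3 - <<'E'
from h import *
c=lambda x,y:(340+x/5,170+y/5)
P=lambda x,y,z:onz("t1",c(x,y),z)
print("pan front L,R",P(180,302,.065),P(428,352,.065),"rear",P(137,560,.068),P(385,610,.068))
a,b=P(356,112,.066+.150*.4226+.0127),P(287,393,.066-.035*.4226+.0127)
print("tip,junc",a,b,np.degrees(np.arctan2(*(a-b)[1::-1])),np.hypot(*(a-b)[:2]),.185*.906)
for n,x,y,z in[("jarb",172,135,.085),("jara",496,222,.085),("cup",110,345,.04)]:print(n,P(x,y,z))
r=lambda x,y:(105+x/4.4,140+y/4.4)
Q=lambda x,y,z:onz("t1",r(x,y),z)
print("lip",Q(135,525,.0856),Q(458,518,.0856))
# handles: lower end at s=12, top end s=115; surf height ~ .02
for n,x,y,s in[("spL",233,505,12),("spU",222,372,115),("brL",346,503,12),("brU",334,370,115)]:
    print(n,Q(x,y,.075+s/1000*.4695+.02))
B=[(240,185),(311,177),(319,276),(244,281)]
print("board",[onz("t1",q,.018) for q in B],"cheese",onz("t1",(281,196),.058))
E
```

```text
pan front L,R [ 0.5468 -0.2961  0.065 ] [ 0.5091 -0.4484  0.065 ] rear [ 0.3873 -0.2565  0.068 ] [ 0.3511 -0.4057  0.068 ]
tip,junc [ 0.6466 -0.3967  0.1421] [ 0.487  -0.3584  0.0639] -13.472657682120277 0.1641466940742393 0.16761
jarb [ 0.6497 -0.2955  0.085 ]
jara [ 0.5862 -0.493   0.085 ]
cup [ 0.5249 -0.2545  0.04  ]
lip [0.4829 0.4498 0.0856] [0.4789 0.2253 0.0856]
spL [0.4922 0.3785 0.1006]
spU [0.5766 0.3757 0.149 ]
brL [0.4905 0.3005 0.1006]
brU [0.575 0.3   0.149]
board [array([0.7228, 0.1296, 0.018 ]), array([ 0.7409, -0.1051,  0.018 ]), array([ 0.4153, -0.1134,  0.018 ]), array([0.409 , 0.1245, 0.018 ])] cheese [ 0.6709 -0.003   0.058 ]
```

```bash
cat >> h.py <<'E'
def gframe(yaw,pitch):
    c,s=np.cos(yaw),np.sin(yaw);cp,sp=np.cos(pitch),np.sin(pitch)
    return np.array([[c*cp,-s,-c*sp],[s*cp,c,-s*sp],[sp,0,cp]])
def toolR(G,sgn=-1):  # jaws along grater y, fingers along -grater z
    x=sgn*G[:,1];z=-G[:,2];return np.stack([x,np.cross(z,x),z],1)
E
python3 - <<'E'
from h import *
G=gframe(np.radians(-14),np.radians(25))
R=toolR(G)
p=np.array([.563,-.376,.094])+G[:,2]*.17+G[:,0]*-.02
q=kin.inverse_kinematics(p,R);print(q)
for s in(-1,1):
  print(s,kin.inverse_kinematics(p,toolR(G,s)),kin.inverse_kinematics([.6,0,.03],toolR(gframe(-1.4,0),s)), kin.inverse_kinematics([.6,0,.03],toolR(gframe(0,0),s)),
   kin.inverse_kinematics([.52,.337,.13],toolR(gframe(-.02,np.radians(28)),s)))
t=get_t();arm.movep(p,R);hand.set_gripper(.060,60);print(get_t()-t)
grab("wrist","w1")
E
```

```text
[ 0.7291  0.3126 -0.0969  2.1737 -0.4996  0.2849 -0.7175]
-1 [ 0.7291  0.3126 -0.0969  2.1737 -0.4996  0.2849 -0.7175] [-0.3575  0.7669  0.4101  2.0199 -0.6389  0.4824 -2.4428] [-0.1442  0.723   0.0979  2.0103 -0.1609  0.4155 -1.494 ] [-1.3592  0.6841  0.7664  2.2175 -1.234   0.1094 -1.1774]
1 [ 1.2278  0.3889 -0.7324  2.1544  0.4014  0.2937  1.5529] [ 0.1073  0.7307 -0.2601  1.9987  0.3965  0.4605 -0.2763] [ 0.328   0.7922 -0.5848  1.9887  0.7754  0.5961  0.7821] [-1.3669  0.6895  0.7793  2.2178 -1.269   0.1186  1.9978]
1.7417
```

View pics/w1.png

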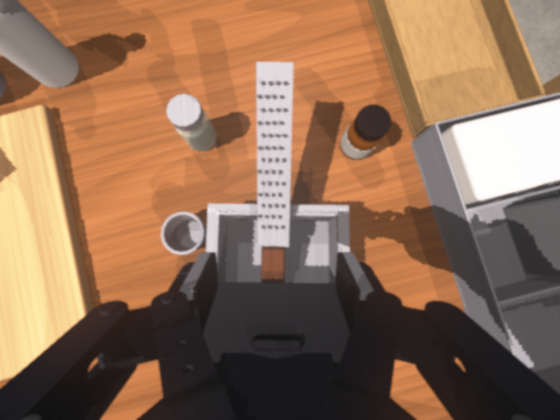

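```bash
python3 - <<'E'
from h import *
crop("w1",195,50,355,290,2.5)
c=lambda x,y:(340+x/5,170+y/5)
for w,t in[((257,63),(328,107)),((294,63),(385,113)),((260,247),(259,390)),((289,247),(313,403)),((208,206),(180,302)),((350,206),(428,352))]:
    print(tri(("w1",w),("t1",c(*t))))
E
```

```text
(array([ 0.6508, -0.3808,  0.1423]), [np.float64(0.0009505148258668945), np.float64(0.0009505148258670613)])
(array([ 0.6466, -0.4159,  0.1365]), [np.float64(7.297594949799199e-05), np.float64(7.297594949810053e-05)])
(array([ 0.4894, -0.3411,  0.0643]), [np.float64(5.14422841231153e-05), np.float64(5.144228412299057e-05)])
(array([ 0.4806, -0.3724,  0.068 ]), [np.float64(0.001222642581327626), np.float64(0.001222642581327638)])
(array([ 0.5468, -0.2958,  0.0665]), [np.float64(0.00033177152177379287), np.float64(0.00033177152177368255)])
(array([ 0.5093, -0.4494,  0.0627]), [np.float64(0.0003130609915018032), np.float64(0.0003130609915016766)])
```

View pics/w1_c195_50.png

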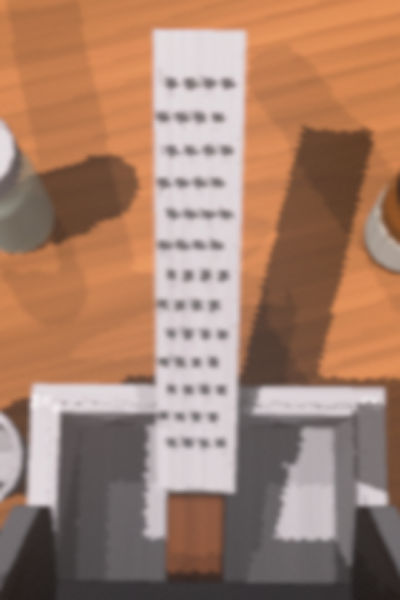

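```bash
python3 - <<'E'
from h import *
im=cv2.imread("pics/t1.png");hsv=cv2.cvtColor(im,cv2.COLOR_BGR2HSV)
print(hsv[240,270],hsv[300,270],hsv[230,300])
m=((hsv[...,0]>12)&(hsv[...,2]>150)&(hsv[...,1]>60)&(hsv[...,1]<200)).astype(np.uint8)
m[:,:225]=0;m[:,340:]=0;m[:165]=0
m=cv2.morphologyEx(m,cv2.MORPH_OPEN,np.ones((5,5)))
cs,_=cv2.findContours(m,0,2);c=max(cs,key=cv2.contourArea)
pts=np.array([onz("t1",q[0],.018)[:2] for q in c],np.float32)
print(cv2.minAreaRect(pts))
q=im.copy();cv2.drawContours(q,[c],-1,(255,0,0),1);cv2.imwrite("pics/b1.png",cv2.resize(q[160:300,215:345],None,fx=4,fy=4))
cv2.imwrite("pics/b2.png",cv2.resize(im[100:300,215:345],None,fx=4,fy=4)[:600])
E
```

```text
[ 16 114 192] [ 12 145 155] [ 18 108 226]
((0.5742790102958679, 0.014477238059043884), (0.3336745500564575, 0.2463684380054474), 2.827303886413574)
```

View pics/b1.png

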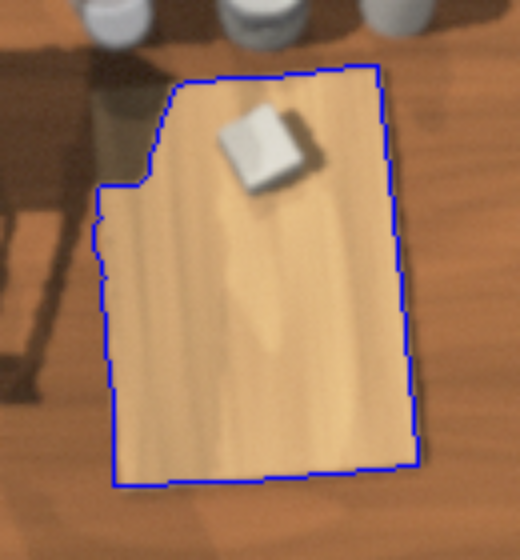

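```bash
python3 - <<'E'
from h import *
t=get_t()
G=gframe(np.radians(-14.2),np.radians(25));R=toolR(G)
b=np.array([.5633,-.3768,.0934])
g=b-.0060*G[:,2]
arm.line_to(b+.05*G[:,2],.2,R)
print(arm.line_to(g,.08,max_force=8),get_tool_pos()-g)
hand.set_gripper(0,80);print("open",get_opening(),get_wrist_force())
a=arm.line_to(g+.108*G[:,0]+.004*G[:,2],.09,max_force=25);print(a,get_tool_pos(),get_wrist_force(),get_opening())
grab("wrist","w2");print(get_t()-t,get_t())
E
```

```text
Traceback (most recent call last):
rig.Unreachable: the arm cannot follow that straight line within its joint ranges
```

```bash
python3 - <<'E'
from h import *
print(get_tool_pos(),get_joint_positions())
b=np.array([.5633,-.3768,.0934]);y=np.radians(-14.2)
G=gframe(y,np.radians(25))
for s in(-1,1):
  for tilt in(25,20,15,10,0):
    T=gframe(y,np.radians(tilt));R=toolR(T,s)
    for d in(0,.05,.108):
      q=kin.inverse_kinematics(b-.006*G[:,2]+d*G[:,0],R);print(s,tilt,d,q)
E
```

```text
[ 0.5425 -0.3717  0.1389] [ 0.7368  0.5424 -0.1841  2.1145 -0.564   0.0951 -0.6691]
-1 25 0 [ 0.9514  0.6923 -0.5118  2.0774  1.4775  0.1679 -2.6483]
-1 25 0.05 [ 0.6425  0.6418 -0.1159  1.9886 -0.569   0.1163 -0.7018]
-1 25 0.108 [ 0.5259  0.65    0.0139  1.8704 -0.5755  0.2377 -0.7483]
-1 20 0 [ 0.6044  0.6415 -0.0464  2.0373 -0.5563  0.1544 -0.7094]
-1 20 0.05 [ 0.5049  0.6468  0.0619  1.9379 -0.5642  0.2614 -0.7453]
-1 20 0.108 [ 0.4017  0.6682  0.1843  1.8161 -0.5848  0.384  -0.7763]
-1 15 0 [ 0.4706  0.6534  0.124   1.9865 -0.5552  0.2967 -0.7431]
-1 15 0.05 [ 0.3815  0.6696  0.2276  1.8844 -0.5748  0.4051 -0.766 ]
-1 15 0.108 [ 0.2911  0.7028  0.3458  1.7589 -0.6072  0.5312 -0.7861]
-1 10 0 [ 0.3501  0.6823  0.2842  1.9334 -0.5692  0.4383 -0.7551]
-1 10 0.05 [ 0.2718  0.7084  0.3845  1.8284 -0.5971  0.5495 -0.77  ]
-1 10 0.108 [ 0.2096  0.7472  0.4748  1.6982 -0.6131  0.6721 -0.8047]
-1 0 0 [ 0.199   0.7644  0.5002  1.8194 -0.5429  0.6978 -0.8108]
-1 0 0.05 [ 0.1768  0.7874  0.5319  1.7065 -0.5277  0.7947 -0.8606]
-1 0 0.108 [ 0.1641  0.8208  0.5596  1.5662 -0.5161  0.9059 -0.
[... 312 characters left out ...]
143  0.9954  0.433   0.9846]
1 20 0.108 [ 1.0842  0.833  -0.8938  1.784   1.0369  0.6243  0.9891]
1 15 0 [ 1.041   0.7547 -0.7091  1.9609  0.9656  0.4763  1.0102]
1 15 0.05 [ 1.1085  0.8323 -0.8933  1.8508  1.0218  0.6585  0.9903]
1 15 0.108 [ 1.1434  0.9363 -1.078   1.718   1.0911  0.8634  0.9847]
1 10 0 [ 1.1251  0.8397 -0.8928  1.8981  1.0023  0.7032  0.9979]
1 10 0.05 [ 1.1705  0.9403 -1.0776  1.7863  1.0765  0.9     0.9747]
1 10 0.108 [ 1.1144  0.9529 -1.0771  1.6535  1.0171  0.9697  1.0491]
1 0 0 [ 1.1603  0.9736 -1.0767  1.7739  0.9959  1.0501  1.0215]
1 0 0.05 [ 1.1124  0.9819 -1.0763  1.6601  0.9549  1.1123  1.0762]
1 0 0.108 [ 1.0536  0.9986 -1.076   1.5191  0.9217  1.1911  1.135 ]
```

```bash
python3 - <<'E'
from h import *
t=get_t();y=np.radians(-14.2)
G=gframe(y,np.radians(25));T=gframe(y,np.radians(16));R=toolR(T)
b=np.array([.5633,-.3768,.0934]);g=b-.005*G[:,2]
arm.movep(g+.05*T[:,2],R)
print(arm.line_to(g,.08,max_force=8),get_tool_pos()-g)
hand.set_gripper(0,80);print("open",get_opening(),get_wrist_force())
a=arm.line_to(g+.108*G[:,0]+.004*G[:,2],.09,max_force=25);print(a,get_tool_pos(),get_wrist_force(),get_opening())
grab("wrist","w2");print(get_t()-t,get_t())
E
```

```text
False [-0.     -0.0001 -0.0002]
open 0.031801615029487584 [-1.1232 -0.0814  2.7941]
False [ 0.6576 -0.4009  0.1376] [-0.3553 -0.651  -1.6305] 0.031741907231807094
2.9667000000000003 5.7667
```

View pics/w2.png

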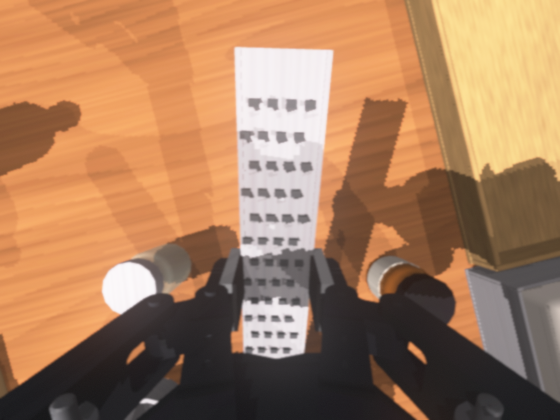

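```bash
python3 - <<'E'
from h import *
t=get_t();y=np.radians(-14.2)
p=np.array(get_tool_pos())
arm.line_to(p+[0.0,0.0,.16],.25)
y2=np.radians(2.8);R2=toolR(gframe(y2,np.radians(-9)))
tgt=np.array([.6206,.0824,.020])
for z in(.0,.1,.25):print(kin.inverse_kinematics(tgt+[0,0,z],R2))
arm.movep(np.array([.60,-.28,.30]),toolR(gframe(np.radians(-8),np.radians(-9))))
arm.movep(tgt+[0,0,.22],R2)
grab("scene","s2");grab("top","t2");grab("wrist","w3")
print(get_t()-t,get_t(),get_opening())
crop("s2",180,120,400,320,3)
E
```

```text
[-0.3664  0.8176  0.2626  1.8435 -0.3347  0.6849 -1.4117]
[-0.4172  0.6866  0.3387  1.8173 -0.3023  0.8497 -1.4351]
[-0.4984  0.5263  0.4561  1.7126 -0.2534  1.1221 -1.4712]
2.9000000000000004 8.6667 0.03169755477066361
```

View pics/s2_c180_120.png

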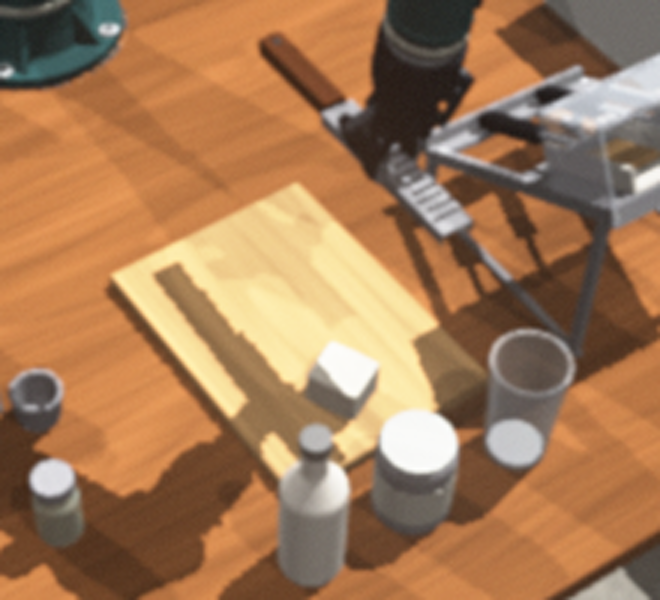

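View pics/w3.png

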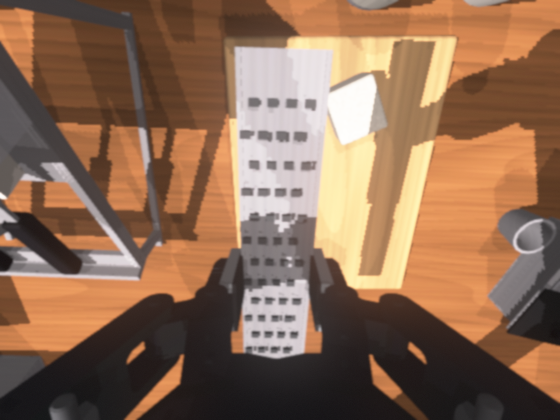

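```bash
python3 - <<'E'
from h import *
t=get_t()
tgt=np.array([.6206,.0824,.020])
arm.line_to(tgt+[0,0,.03],.2)
print(arm.line_to(tgt+[0,0,-.006],.04,max_force=5),get_tool_pos(),get_wrist_force())
hand.set_gripper(.050);arm.pause(.1)
p=np.array(get_tool_pos());R=np.array(get_tool_rot())
arm.line_to(p-.06*R[:,2],.15)
arm.movep([.50,.0770,.24],toolR(gframe(np.radians(2.8),0)))
grab("wrist","w4");grab("top","t4");grab("scene","s4");print(get_t()-t,get_t())
crop("s4",180,120,400,320,3)
E
```

```text
True [0.6203 0.0824 0.0211] [-0.2467  0.0968  5.3244]
3.7583 12.425
```

View pics/s4_c180_120.png

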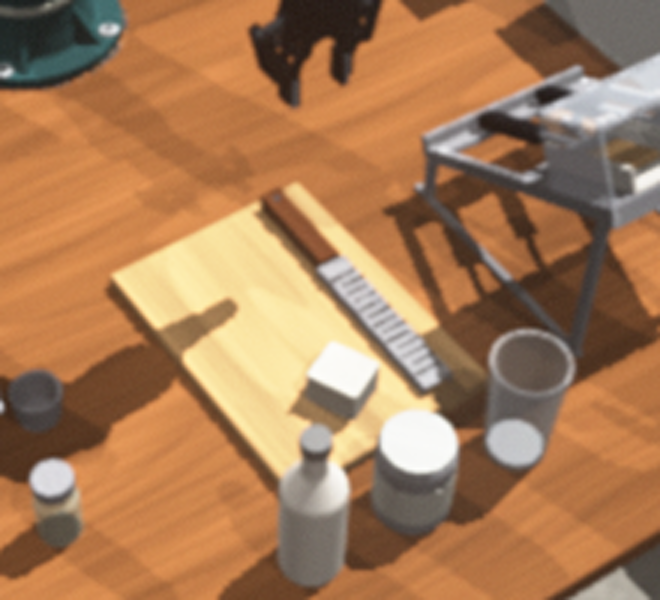

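View pics/w4.png

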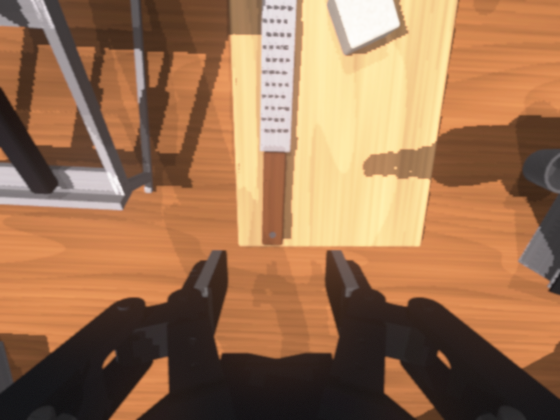

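```bash
python3 - <<'E'
from h import *
im=cv2.imread("pics/w4.png");hsv=cv2.cvtColor(im,cv2.COLOR_BGR2HSV)
m=((hsv[...,2]<140)&(hsv[...,1]>90)).astype(np.uint8);m[:140]=0;m[246:]=0;m[:,:255]=0;m[:,296:]=0
cs,_=cv2.findContours(m,0,2);c=max(cs,key=cv2.contourArea);print(cv2.boundingRect(c))
pts=np.array([onz("w4",q[0],.038)[:2] for q in c],np.float32);r=cv2.minAreaRect(pts);print(r,cv2.boxPoints(r))
a=onz("w4",(275.5,152),.032);b=onz("w4",(278.5,6),.032);print(a,b)
p=a-np.array([0.055,0.0027,0]);print(p)
crop("w4",225,120,325,270,4)
E
```

```text
(282, 193, 3, 45)
((0.459322065114975, 0.06619385629892349), (0.05550430342555046, 0.0018464603926986456), 1.6818351745605469) [[0.4316 0.0663]
 [0.4316 0.0645]
 [0.4871 0.0661]
 [0.487  0.0679]]
[0.5333 0.0786 0.032 ] [0.6783 0.0826 0.032 ]
[0.4783 0.0759 0.032 ]
```

View pics/w4_c225_120.png

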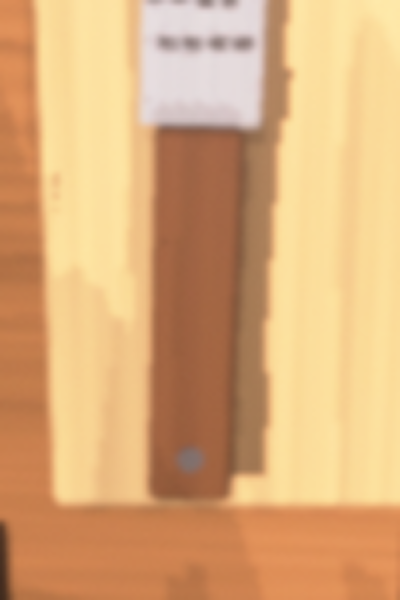

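```bash
python3 - <<'E'
from h import *
a=onz("w4",(272.5,244),.038);b=onz("w4",(274.75,152),.038);print(a,b,np.degrees(np.arctan2(b[1]-a[1],b[0]-a[0])),np.linalg.norm(b-a))
t=get_t();y=np.radians(2.4)
R=toolR(gframe(y,np.radians(-10)))
g=np.array([.4800,.0757,.0225])
print([kin.inverse_kinematics(g+[0,0,z],R) for z in(0,.1)])
hand.set_gripper(.05)
arm.movep(g-.08*R[:,2],R)
print(arm.line_to(g,.1,max_force=6),get_tool_pos(),get_wrist_force())
hand.set_gripper(0,80);print(get_opening())
arm.line_to(np.array(get_tool_pos())+[0,0,.04],.1);print(get_wrist_force())
grab("wrist","w5")
print(arm.line_to(g+[0,0,-.006],.06,max_force=4),get_tool_pos())
hand.set_gripper(.05);p=np.array(get_tool_pos())
arm.line_to(p-.08*R[:,2],.15)
arm.movep([.46,.335,.34],toolR(gframe(-.02,0)))
grab("wrist","w6");grab("top","t6");print(get_t()-t,get_t())
crop("t6",215,150,345,300,4)
E
```

```text
[0.4217 0.0768 0.038 ] [0.534  0.0794 0.038 ] 1.3311803571790108 0.11230014685737424
[array([-0.4162,  0.7232,  0.2611,  2.1539, -0.4299,  0.4958, -1.3317]), array([-0.4795,  0.553 ,  0.3436,  2.1232, -0.3158,  0.6931, -1.4334])]
False [0.4806 0.0758 0.023 ] [-0.5305  0.4558  0.5611]
0.023788377985151547
[-0.3571  0.2759 -1.1638]
True [0.4797 0.0757 0.0234]
5.849999999999998 18.275
```

View pics/w6.png

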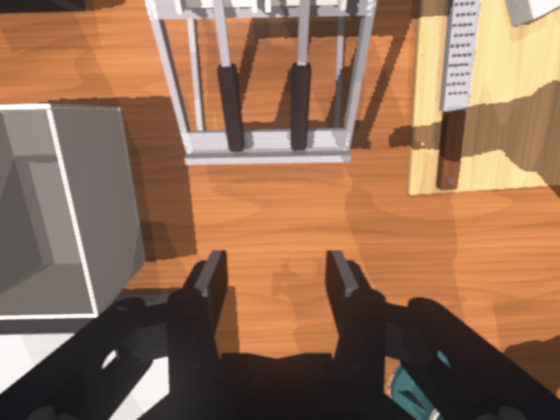

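View pics/t6_c215_150.png

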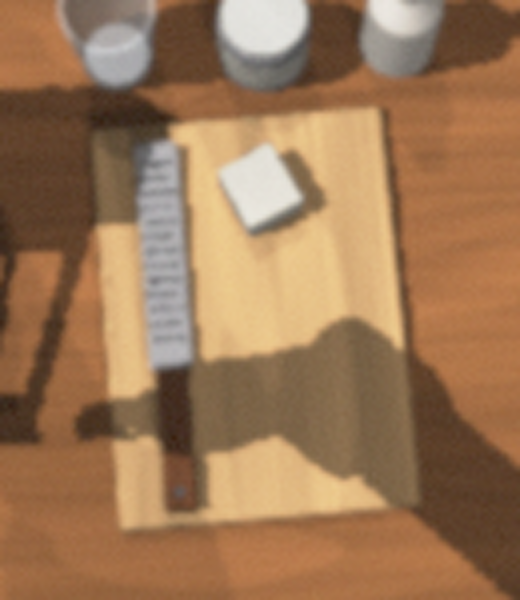

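View pics/w5.png

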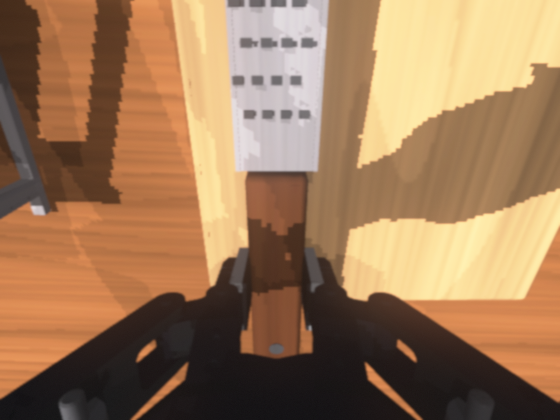

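```bash
python3 - <<'E'
from h import *
crop("w6",140,0,390,175,3.2)
E
```

View pics/w6_c140_0.png

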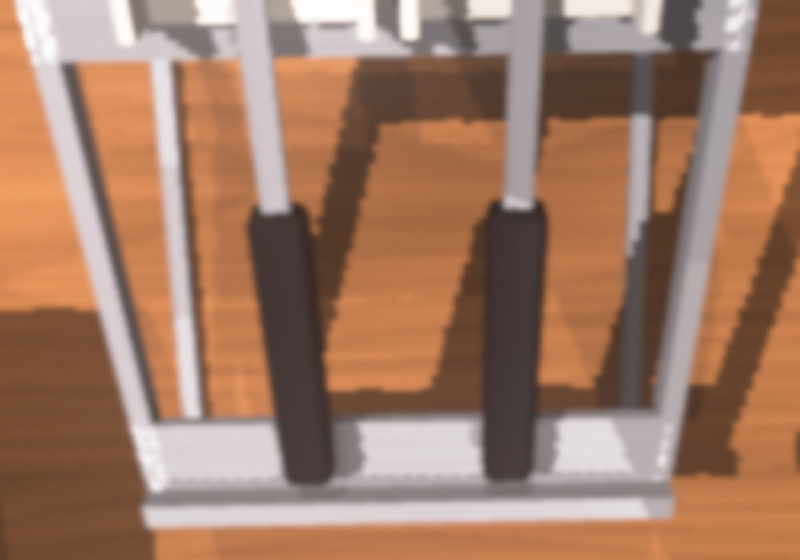

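```bash
cat > rk.py <<'E'
from h import *
c=lambda x,y:(140+x/3.2,y/3.2)
L0=onz("w6",c(150,488),.075);R0=onz("w6",c(672,484),.075)
print("lip base",L0,R0)
yaw=np.arctan2(-(L0-R0)[0],(L0-R0)[1]);print("yaw",np.degrees(yaw),np.linalg.norm(L0-R0))
E
cat > rk2.py <<'E'
from rk import *
B=gframe(yaw,np.radians(28));o=(L0+R0)/2
print("cam",np.load("pics/w6.npz")["T"][:3,3])
def bed(uv,h=0,tag="w6"):
    P=onplane(tag,uv,o+h*B[:,2],B[:,2]);return B.T@(P-o)*1000
for n,x,y,h in[("barL",155,423,0),("barR",655,411,0),("sheetL",72,64,0),("sheetR",712,51,0),("bar0L",160,480,0),("bar0R",662,477,0),("lip top in L",146,503,.012),("lipR",672,500,.012)]:print(n,bed(c(x,y),h))
for h in(.012,.018,.024,.03):
  print(h,[bed(c(*q),h).round(1)[:2] for q in[(287,478),(332,478),(250,210),(303,208),(485,476),(532,476),(488,206),(545,206)]])
print("walls",[bed(c(*q),.025).round(1)[:2] for q in[(366,38),(410,38),(125,42),(650,35)]],[bed(c(*q),.0).round(1)[:2] for q in[(366,38),(410,38)]])
E
python3 rk2.py
```

```text
lip base [0.4876 0.4493 0.075 ] [0.4843 0.2331 0.075 ]
yaw -0.8525002265790471 0.21629344541994375
cam [0.535  0.331  0.4812]
barL [30.5635 99.6636  0.    ]
barR [ 34.1777 -95.813    0.    ]
sheetL [153.936   98.8573   0.    ]
sheetR [156.0747 -94.0822   0.    ]
bar0L [  3.9126 103.1969   0.    ]
bar0R [   3.4973 -103.4438    0.    ]
lip top in L [  1.102  107.1107  12.    ]
lipR [   0.5936 -105.92     12.    ]
0.012 [array([12.6, 48.7]), array([12.5, 30.9]), array([115.3,  49. ]), array([115.8,  31.9]), array([ 12.9, -29.8]), array([ 12.7, -48.4]), array([116. , -27.5]), array([115.9, -45.9])]
0.018 [array([16.7, 47.6]), array([16.6, 30.1]), array([117.6,  47.9]), array([118. ,  31.1]), array([ 17. , -29.4]), array([ 16.8, -47.7]), array([118.2, -27.2]), array([118.1, -45.2])]
0.024 [array([20.8, 46.6]), array([20.7, 29.4]), array([119.8,  46.8]), array([120.2,  30.3]), array([ 21.1, -29. ]), array([ 20.9, -47. ]), array([120.4, -26.9]), array([120.3, -44.5])]
0.03 [array([25. , 45.5]), array([24.8, 28.6]), array([122. ,  45.7]), array([122.4,  29.6]), array([ 25.2, -28.6]), array([ 25. , -46.2]), array([122.6, -26.5]), array([122.5, -43.8])]
walls [array([165.6,   8.3]), array([165.6,  -3.9]), array([165.1,  74.8]), array([165.8, -69.9])] [array([160.1,   9.7]), array([160. ,  -3.4])]
```

```bash
cat > bedf.py <<'E'
from h import *
YAW=np.radians(-.3);B=gframe(YAW,np.radians(28));O=np.array([.4860,.3416,.075])
def W(s,y,h):return O+B@np.array([s,y,h])
def L(P):return B.T@(np.asarray(P)-O)
E
python3 - <<'E'
from bedf import *
print(W(0,0,0))
for tl in(28,18,14,10):
  R=toolR(gframe(YAW,np.radians(tl)))
  for pt in[(.075,0,-.003),(.075,.04,-.003),(.075,-.04,-.003),(.075,0,.08),(.06,0,.0),(.09,0,.06)]:
    print(tl,pt,kin.inverse_kinematics(W(*pt),R))
E
```

```text
[0.486  0.3416 0.075 ]
28 (0.075, 0, -0.003) [-1.2991  0.7505  0.7565  2.1683 -1.5302  0.1467 -0.8598]
28 (0.075, 0.04, -0.003) [-1.2544  0.7164  0.6101  2.1064 -0.3673  0.0781 -2.0512]
28 (0.075, -0.04, -0.003) [-0.8865  0.5963  0.2195  2.209   1.6919  0.1982  2.323 ]
28 (0.075, 0, 0.08) [-1.337   0.5454  0.6913  2.193   0.015   0.1527 -2.3734]
28 (0.06, 0, 0.0) [-0.9759  0.6165  0.2394  2.1812  1.5193  0.2093  2.4225]
28 (0.09, 0, 0.06) [-1.2737  0.5733  0.655   2.1633 -0.0308  0.1398 -2.3097]
18 (0.075, 0, -0.003) [-1.0332  0.6441  0.4446  2.0671 -0.2499  0.2418 -2.0417]
18 (0.075, 0.04, -0.003) [-1.093   0.6709  0.4664  2.0118 -0.2488  0.2869 -2.096 ]
18 (0.075, -0.04, -0.003) [-0.9644  0.6188  0.4185  2.1176 -0.2513  0.1991 -1.9831]
18 (0.075, 0, 0.08) [-1.1607  0.5077  0.539   2.0955 -0.1365  0.3617 -2.164 ]
18 (0.06, 0, 0.0) [-1.0505  0.6412  0.442   2.0947 -0.2433  0.2193 -2.064 ]
18 (0.09, 0, 0.06) [-1.1122  0.5408  0.5187  2.0641 -0.1706  0.3549 -2.1123]
14 (0.075, 0, -0.003) [-0.9918  0.6442  0.422   2.0266 -0.2985  0.3337 -1.9738]
14 (0.075, 0.04, -0.003) [-1.0494  0.6704  0.4409  1.9722 -0.2961  0.3751 -2.0298]
14 (0.075, -0.04, -0.003) [-0.9264  0.6198  0.3998  2.0761 -0.3014  0.2949 -1.9138]
14 (0.075, 0, 0.08) [-1.1069  0.5089  0.5034  2.0555 -0.1938  0.4464 -2.0903]
14 (0.06, 0, 0.0) [-1.006   0.6398  0.4158  2.0548 -0.2927  0.3101 -1.9938]
14 (0.09, 0, 0.06) [-1.0641  0.5431  0.489   2.0234 -0.224   0.4423 -2.043 ]
10 (0.075, 0, -0.003) [-0.9593  0.6508  0.4117  1.9854 -0.3435  0.427  -1.9135]
10 (0.075, 0.04, -0.003) [-1.0137  0.6762  0.4267  1.9318 -0.3407  0.465  -1.9704]
10 (0.075, -0.04, -0.003) [-0.8982  0.6274  0.3946  2.034  -0.3468  0.3917 -1.853 ]
10 (0.075, 0, 0.08) [-1.062   0.5166  0.4802  2.0153 -0.2457  0.5322 -2.0248]
10 (0.06, 0, 0.0) [-0.971   0.6451  0.4029  2.0142 -0.3391  0.4025 -1.9307]
10 (0.09, 0, 0.06) [-1.0244  0.5517  0.4709  1.9823 -0.2723  0.5307 -1.9819]
```

```bash
python3 - <<'E'
from bedf import *
t=get_t();R=toolR(gframe(YAW,np.radians(18)))
hand.set_gripper(0)
arm.movep(W(.075,0,.07),R)
print(arm.line_to(W(.075,0,-.002),.12,max_force=8))
for sg in(1,-1):
    print(arm.line_to(W(.075,sg*.045,-.002),.05,max_force=9),L(get_tool_pos()),get_wrist_force())
    arm.line_to(W(.075,0,-.002),.12)
arm.line_to(W(.075,0,.08),.15)
hand.set_gripper(.05)
arm.movep([.46,.335,.34],toolR(gframe(-.02,0)))
grab("wrist","w7");print(get_t()-t,get_t())
crop("w7",140,0,390,175,3.2)
E
```

```text
False
True [ 0.0744  0.0403 -0.0023] [-0.4562 -0.0005  0.291 ]
True [ 0.0745 -0.036  -0.0021] [0.8775 0.8657 0.7521]
6.433300000000003 24.7083
```

View pics/w7_c140_0.png

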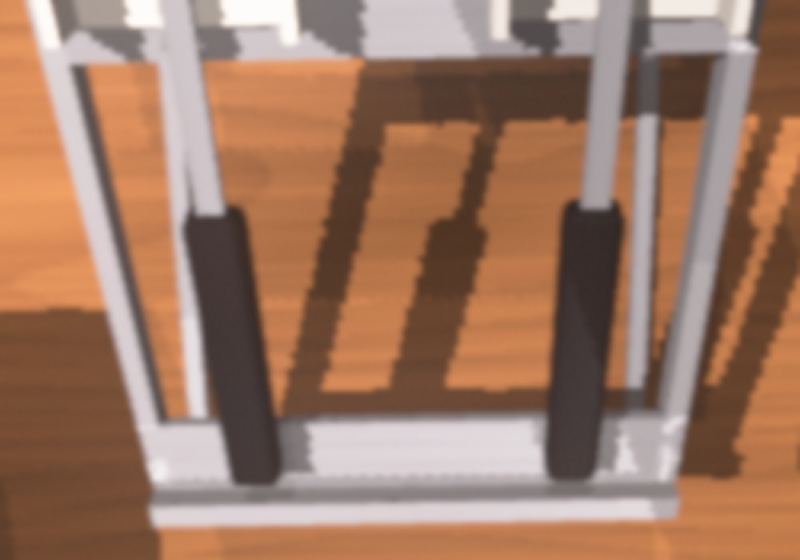

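```bash
python3 - <<'E'
from bedf import *
c=lambda x,y:(140+x/3.2,y/3.2)
def bed(uv,h,tag):
    P=onplane(tag,uv,W(0,0,h),B[:,2]);return (L(P)*1000).round(1)[:2]
for tag,pts in(("w6",[(357,38),(375,38),(402,38),(420,38)]),("w7",[(282,42),(300,42),(490,38),(508,38)])):
    print(tag,[bed(c(*q),.025,tag) for q in pts])
print([bed(c(*q),.012,"w7") for q in[(232,480),(280,480),(187,218),(243,210),(547,474),(595,474),(565,208),(622,206)]])
print("rails w7",[bed(c(*q),0,"w7") for q in[(160,423),(660,411),(80,64),(713,51),(160,480),(668,477)]])
E
```

```text
w6 [array([165.7,   9. ]), array([165.6,   4.1]), array([165.5,  -3.3]), array([165.4,  -8.3])]
w7 [array([165.6,  32.1]), array([165.5,  27.1]), array([165.7, -25.5]), array([165.6, -30.5])]
[array([12.6, 72.6]), array([12.3, 53.5]), array([114. ,  70.8]), array([116.2,  52.3]), array([ 13.2, -52.7]), array([ 12.8, -71.8]), array([115.1, -51.6]), array([115.5, -70. ])]
rails w7 [array([31.6, 99.6]), array([ 33.5, -96.5]), array([155.3,  97.3]), array([155.8, -94.2]), array([  5. , 105.3]), array([   2.6, -104.5])]
```

```bash
python3 - <<'E'
from bedf import *
T=np.load("pics/w5.npz")["T"]
print("junction w5",onz("w5",(276.5,172),.072),onz("w5",(276.5,350),.078))
R=toolR(gframe(YAW,np.radians(17)))
for p in[(.45,.12,.28),(.42,.25,.28)]:print(kin.inverse_kinematics(p,R))
for pt in[(-.055,0,.14),(-.055,0,.035),(.0,0,.035),(.065,0,.035),(.065,0,.003),(.055,0,.003)]:print(pt,W(*pt),kin.inverse_kinematics(W(*pt),R))
E
```

```text
junction w5 [0.5343 0.0771 0.072 ] [0.4327 0.0728 0.078 ]
[-1.0669  0.1058  0.6894  2.3162  0.1003  0.471  -2.0488]
[-1.3228  0.1672  0.6489  2.2535  0.1745  0.5319 -2.4089]
(-0.055, 0, 0.14) [0.3717 0.3422 0.1728] [-1.4418  0.4231  0.5971  2.3047  0.0023  0.2959 -2.4867]
(-0.055, 0, 0.035) [0.421  0.3419 0.0801] [-1.2151  0.6202  0.4348  2.2855 -0.2155  0.0913 -2.2409]
(0.0, 0, 0.035) [0.4696 0.3417 0.1059] [-1.1518  0.5952  0.4536  2.2006 -0.2004  0.1869 -2.1775]
(0.065, 0, 0.035) [0.527  0.3414 0.1364] [-1.085   0.5818  0.474   2.091  -0.2082  0.2984 -2.093 ]
(0.065, 0, 0.003) [0.542  0.3413 0.1082] [-1.0372  0.6342  0.4376  2.0775 -0.2479  0.2544 -2.049 ]
(0.055, 0, 0.003) [0.5332 0.3414 0.1035] [-1.0457  0.6356  0.4333  2.0948 -0.246   0.2367 -2.0612]
```

```bash
python3 - <<'E'
from bedf import *
t=get_t();y=np.radians(2.2)
R=toolR(gframe(y,np.radians(-13)))
g=np.array([.4797,.0757,.0232])
hand.set_gripper(.05)
arm.movep(g-.08*R[:,2],R)
print(arm.line_to(g,.1,max_force=6),get_tool_pos(),get_wrist_force())
hand.set_gripper(0,90);print(get_opening(),get_tool_pos())
arm.line_to(np.array(get_tool_pos())+[0,0,.06],.12)
grab("wrist","w8");np.save("pics/p8.npy",get_tool_pos())
R2=toolR(gframe(YAW,np.radians(15)))
arm.movep([.45,.12,.28],R2)
arm.movep([.41,.27,.28],R2)
arm.movep(W(-.05,.0008,.14),R2)
grab("scene","s9");grab("top","t9");grab("wrist","w9");print(get_t()-t,get_t(),L(get_tool_pos()),get_opening())
crop("s9",250,60,470,240,3.4)
E
```

```text
False [0.4803 0.0758 0.0235] [-0.6291  0.2092 -0.6647]
0.02341856407209547 [0.4804 0.0757 0.0241]
5.799999999999997 30.5083 [-0.0476 -0.0002  0.1406] 0.023417618965793887
```

View pics/s9_c250_60.png

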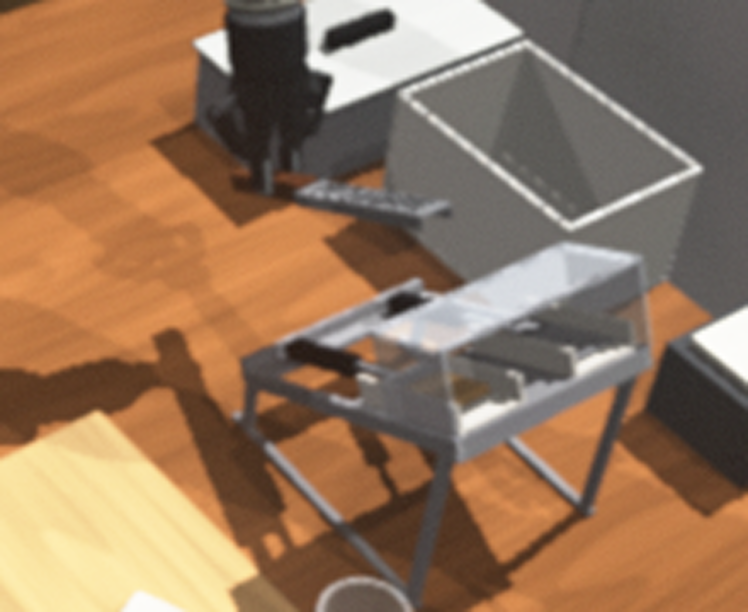

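View pics/w9.png

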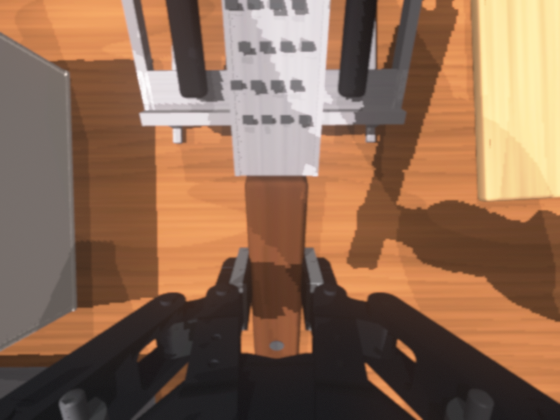

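View pics/w8.png

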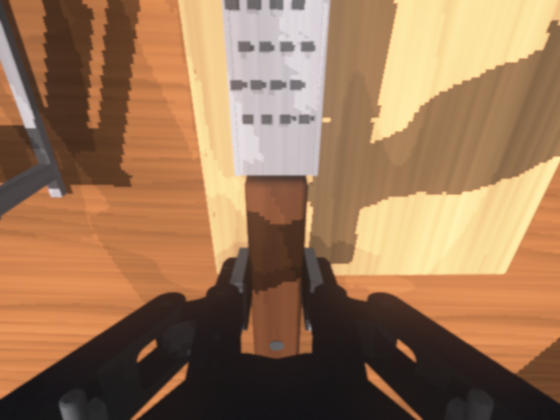

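```bash
python3 - <<'E'
from bedf import *
t=get_t();y0=.0008
arm.line_to(W(-.05,y0,.04),.15)
print(arm.line_to(W(.068,y0,.04),.12,max_force=8),L(get_tool_pos()),get_wrist_force())
grab("wrist","w10");grab("scene","s10");grab("top","t10");print(get_t()-t,get_t())
crop("s10",300,110,460,240,4.6);crop("t10",105,140,225,275,4.4)
E
```

```text
False [0.0665 0.0007 0.04  ] [-0.326   0.131  -1.4957]
2.1000000000000014 32.6083
```

View pics/s10_c300_110.png

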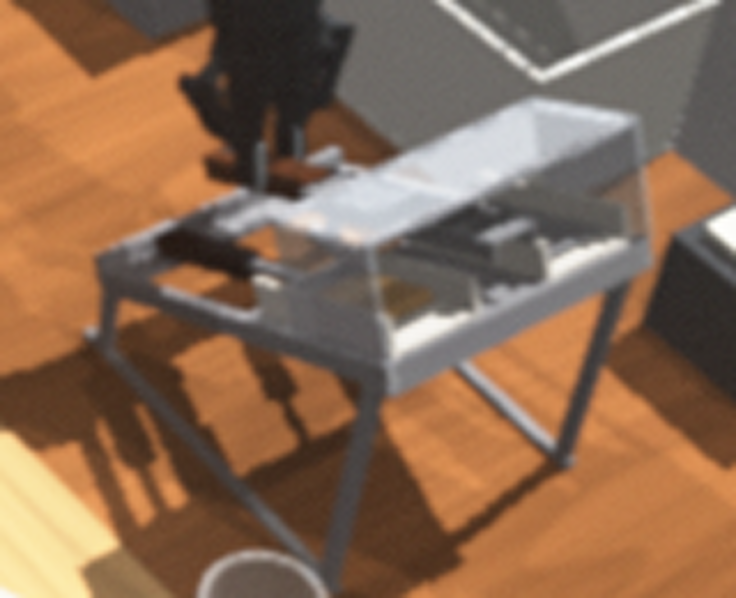

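View pics/w10.png

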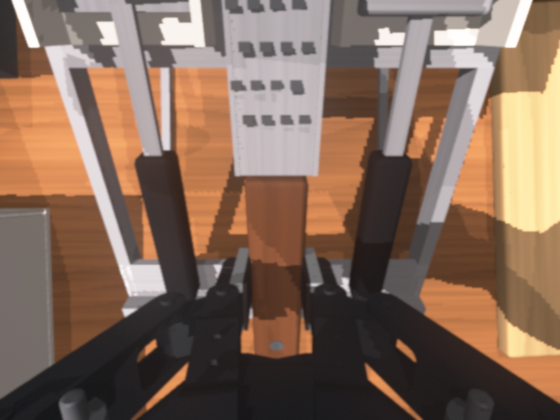

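```bash
python3 - <<'E'
from bedf import *
crop("w10",90,0,500,110,1.9)
def bed(uv,h):
    P=onplane("w10",uv,W(0,0,h),B[:,2]);return (L(P)*1000).round(1)[:2]
print("walls",bed((204,48),.025),bed((376,45),.025))
print("handles",[bed(q,.015) for q in[(178,153),(371,153),(140,158),(410,156)]])
print("blade",bed((235,174),.048),bed((319,174),.048),bed((222,5),.048),bed((331,5),.048))
E
```

```text
walls [165.4  28.4] [166.6 -40.1]
handles [array([117.7,  49.3]), array([117.8, -48.5]), array([115.1,  69.2]), array([116.2, -68.7])]
blade [120.9  16.4] [120.9 -17.9] [178.4  16.6] [178.5 -17.5]
```

View pics/w10_c90_0.png

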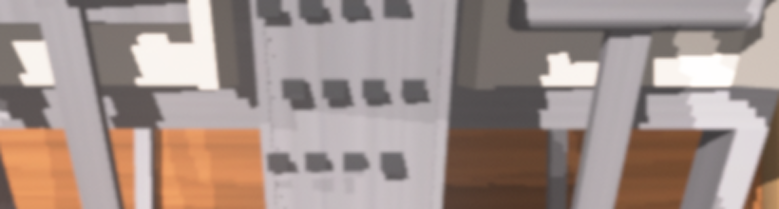

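```bash
python3 - <<'E'
from bedf import *
t=get_t();y0=.0016
arm.line_to(W(.068,y0,.018),.1,max_force=8)
print(arm.line_to(W(.068,y0,-.004),.03,max_force=4),L(get_tool_pos()),get_wrist_force())
p=L(get_tool_pos())
print(arm.line_to(W(p[0]-.014,p[1],p[2]+.0006),.03,max_force=4),L(get_tool_pos()),get_wrist_force())
grab("wrist","w11");grab("scene","s11");print(get_t()-t,get_t(),get_opening())
crop("s11",300,110,460,240,4.6)
E
```

```text
True [0.0682 0.0019 0.0057] [-1.227  -0.1641  5.736 ]
True [0.0643 0.0018 0.0058] [-1.8604 -0.0663  0.9954]
1.216700000000003 33.825 0.023951481410341455
```

View pics/s11_c300_110.png

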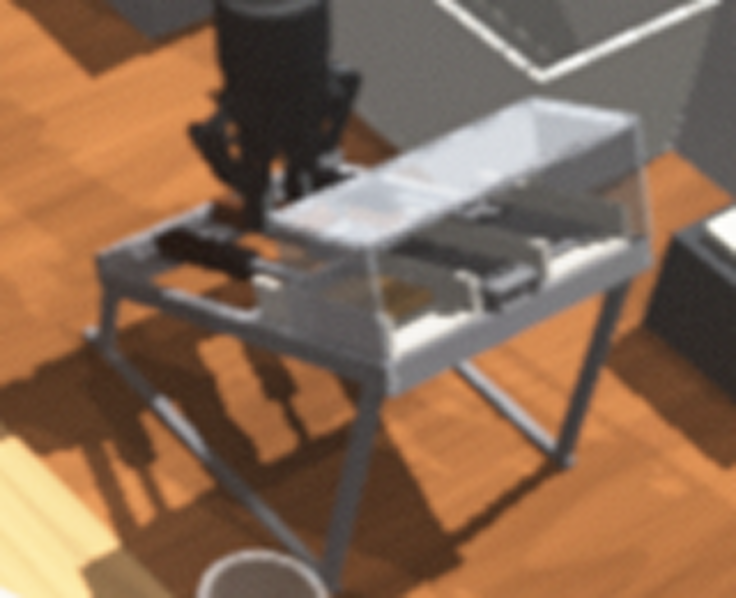

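View pics/w11.png

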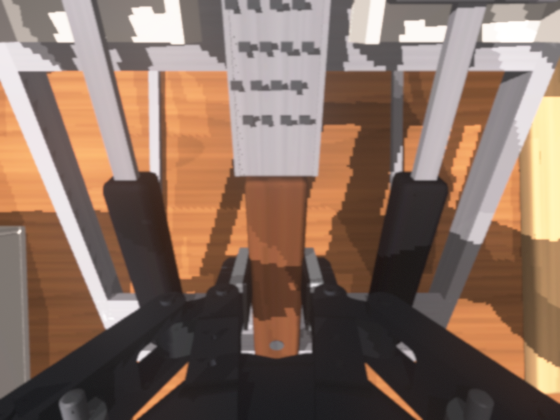

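```bash
python3 - <<'E'
from bedf import *
t=get_t()
p=L(get_tool_pos())
print(arm.line_to(W(p[0]-.010,p[1],p[2]),.02,max_force=5),L(get_tool_pos()),get_wrist_force())
arm.pause(.2);print(L(get_tool_pos()),get_wrist_force(),B.T@get_wrist_force())
grab("wrist","w12");print(get_t(),get_opening())
E
```

```text
True [0.0641 0.0019 0.0057] [-0.2265  0.1033  3.9165]
[0.064  0.0019 0.0057] [ 0.7407 -1.7925  2.9434] [ 2.0442 -1.7886  2.2467]
34.3583 0.023556958825744895
```

```bash
python3 - <<'E'
from bedf import *
hand.set_gripper(.046);arm.pause(.2)
p=np.array(get_tool_pos());R=np.array(get_tool_rot())
print(L(p))
arm.line_to(p-.10*R[:,2],.12)
arm.movep([.46,.335,.34],toolR(gframe(-.02,0)))
grab("wrist","w13");grab("scene","s13");grab("top","t13");print(get_t())
crop("w13",140,0,390,175,3.2);crop("s13",300,110,460,240,4.6)
E
```

```text
[0.0624 0.0019 0.0057]
36.6583
```

View pics/w13_c140_0.png

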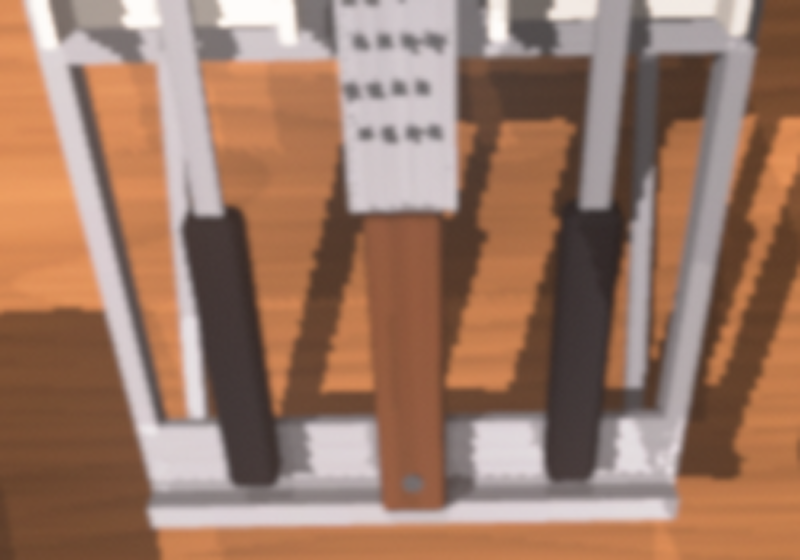

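View pics/s13_c300_110.png

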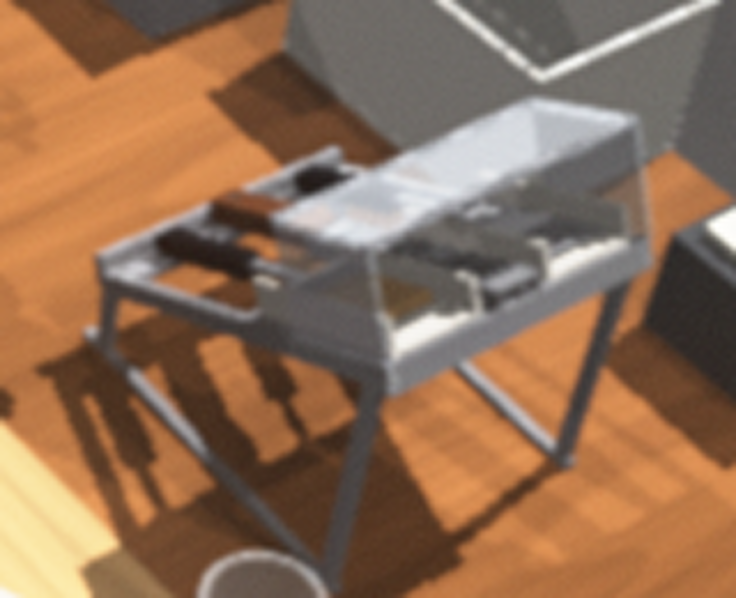

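View pics/t13.png

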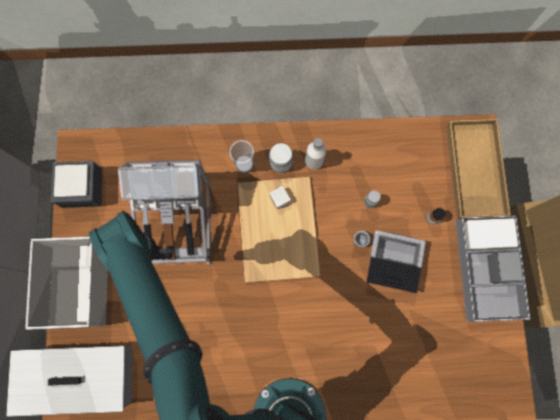

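```bash
python3 - <<'E'
from bedf import *
c=lambda x,y:(140+x/3.2,y/3.2)
def bed(uv,h):
    P=onplane("w13",uv,W(0,0,h),B[:,2]);return (L(P)*1000).round(1)[:2]
print("butt",bed(c(413,508),.020),"junction blade",bed(c(350,213),.014),bed(c(457,213),.014),"handle junction",bed(c(403,213),.02),"lip top",bed(c(150,500),.012),bed(c(672,498),.012))
print("upper blade",bed(c(337,10),.014),bed(c(459,10),.014),"walls",bed(c(300,42),.025),bed(c(490,38),.025))
# lift with h offset check: widths
E
```

```text
butt [3.7 0.4] junction blade [115.5  17.3] [114.9 -17.1] handle junction [117.4   0.1] lip top [  3.9 106.7] [   0.8 -104.5]
upper blade [170.7  16.7] [170.2 -17.6] walls [165.6  26.7] [165.7 -25.9]
```

```bash
python3 - <<'E'
from h import *
ticket.sign_off();print(get_t())
E
```

```text
the job is handed in; nothing more can be done
the job is handed in; nothing more can be done
```

The grater is in the rack between the spatula and the brush, and the job is handed in. The robot's clock read 36.7 s before sign-off, against the 72 s limit.

**What I did:**
1. I drew the grater out of the pan lengthwise, laid it flat on the board and let go.
2. I took it by the handle, lifted it 40 mm, then set it back on the board. I did this because the fingers holding the grater would not fit between the rack handles to push them.
3. I pushed the spatula and the brush out to their stops with the closed, empty gripper.
4. I took the handle again, slid the blade up under the guard, lowered the grater onto the bed, eased it towards the foot lip and released it.

**Last checks, from the wrist camera:**
- **Butt:** it is within about 1 mm of the lip, going by the blade/handle joint at 115 mm. A direct reading of the butt edge gave about 4 mm.
- **Flatness:** the blade reads 34 mm wide at the height expected if it lies flat on the bed.
- **Position in the gap:** the blade is centred, with its edges at about ±17 mm. The carrier walls read +26.7 and −25.9 mm, against 27 mm fully out.
- **Other objects:** by eye, the jars, cup, cheese, beaker, bottle and tin look the same in the top view as at the start. I did not measure them.

**What disagreed or failed:**
- My first straight approach to the blade was refused as unreachable. I used a less tilted gripper instead.
- The force stop near the lip triggered early and did not clearly show contact, so the butt position rests on the camera.

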